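Sweep loose brass studs into the bench pen

ROBOT

A 6-joint arm with a two-finger parallel gripper is mounted at the origin on the work surface. World frame = base frame: x ahead of the robot, y to its left, z up, the work surface at z = 0. Lengths are in m, angles in rad, forces in N, time in s.
With the tool pointing down it reaches from about 0.35 to 0.775 m from the base axis. Payload 5.5 kg.
Tool frame: the origin (TCP) lies midway between the tips of the shut fingers; the grasp point (between the pads) lies grip_point_offset behind it (grip_point_offset is the distance from the TCP to the grasp point, in m); z points along the fingers, y is the direction in which the jaws open and shut (so a half turn about z gives the same grasp; the last joint's range is limited). The gripper opens to 85 mm and grips with 20 to 120 N. Pads are 22 mm wide; open, the fingers measure 114 mm over their backs; the gripper's body (76 mm by 85 mm) begins 54 mm behind the grasp point. The pads swing forward as they close: fully open they stand 13 mm farther back than shut.
Start: joints at [0.974, 0.313, 0.046, 1.304, 0, 1.431], TCP at [0.254, 0.516, 0.231] pointing down, gripper open.
Joint ranges: [-2.76, 2.76], [-0.86, 1.69], [-1.03, 1.26], [-2.2, 2.34], [-1.47, 1.5], [-3.14, 3.14]. Speed limits (rad/s): [2.57, 2.57, 3.14, 3.14, 3.14, 3.14].

INTERFACE

Orientations are given as a unit quaternion [w, x, y, z].
In Python, from workcell import * gives the robot as it stands.
- The arm moves only by the tool send_rows, never from a script. Its argument "series" is one flat list of numbers, 7 for each row, row after row: the shift along the tool's x, y, z in cm, then the turn, a rotation vector about the tool's x, y, z in degrees, then the opening, from 0 (shut) to 1 (fully open). A call has 1 to 10 rows; each row is the pose to reach, as a shift and turn from the pose commanded when the call began, along the tool's axes at that moment; what a row does not reach only later rows make up. A row lasts 1/12 s, in which the tool goes at most 41.7 mm and 7.16 degrees, less where a joint would pass 70% of its speed; a pose out of reach is approached as far as the arm can. A call with a gripper value outside its range is refused whole. The fingers move at their own pace and stop on an object; "newtons" is the grip in N (left out, the last holds). Time passes only in rows, so rows that repeat a pose let the fingers close. It gives the time, the measured TCP pose, the force and the opening at its end, in the units of the state.
- get_state(): the state, without advancing time (a new reading comes with each control period).
- read_camera(name): name is "scene" or "top" or "wrist"; returns the picture (384x512x3 uint8, blue, green, red); there is no depth.
- camera_info(name): a dict with "K" (3x3 intrinsics, pixels), "xyz" and "attitude" of the camera in the world. Camera axes: x right, y down, z forward; pixel columns grow to the right and rows downward; lengths in m; the calibration is good to about 2 mm. A picture is of the moment at which its call begins: read the wrist's pose just before it. camera_info takes no time and is no camera call; for the wrist camera it gives the pose at the moment of the call.
- hand_in(): hands the job in, once; it reports no verdict.
Trained networks look in the newest picture that a camera, given by its name, has taken for a name from the list of things; names that differ only in an ending like _2 or _b are one class to them, and where a whole thing is asked for, a point or a joint stands for the part that bears it (a point fixed in the world has none). Each returns a list of dicts, best first, with "p" (0 to 1); they miss things now and then, are a little off and sometimes report something else, mostly with a low value. They report only what shows in the picture. A call takes as long as a camera call. They do not tell look-alikes from the thing itself.
- silhouettes(camera, label): "pixels" (384x512 bool, what is visible of it) and "box" ([left, top, width, height] in pixels, round what is visible of it).
The state is a dict: "clock": time; "joint_pos": joint angles; "qvel": joint speeds; "tau": joint torques, N m; "tcp_pos": TCP position; "orientation": TCP orientation; "wrist_force": force on the tool from outside, world axes, zero at the start; "ft_torque": the same for the moment, N m; "finger_gap": finger opening in m.
Only numpy, scipy, OpenCV 4.12 (cv2) and the standard library are available. Lean on these libraries where they do the work, as an engineer would, in place of code of your own. Each camera call takes 0.05 s, during which the arm holds its last target. There are 200 camera calls.

TASK

Sweep the three loose brass studs across the bench top with your fingers into the green-floored wooden pen, through its open side, until all three lie flat and wholly inside it. Slide them only, never lift them off the bench, and leave the steel setting die that stands among them, the punch block, the mallet and the jar where they are.

Things in the scene. Friction and masses are not known exactly. Their poses are not given: they have to be found in the camera images.
- stud1: brass stud, a flat round disc 30 mm in diameter and 12 mm high (upright side 9 mm high, then a bevelled top edge), about 45 g, lying loose on the bench and sliding freely. Origin: centre of its underside, z up. The three studs are alike.
- stud2: second brass stud, same as stud1.
- stud3: third brass stud, same as stud1.
- pen: pen fixed to the bench: 3 beech fences, 26 mm high, 12 thick, round a green area level with the bench (no lip). Origin: bench plane, middle of the pen. Its x points from the open side to the back fence, y along that fence. Inside: open side x = -50 mm, back fence x = +45, side fences y = -90 and +90. Outside 107 x 204 mm. Open side faces the robot, turned up to 0.25 rad.
- die: steel setting die, a small upright post 36 mm high with a 26 mm foot (12 mm high) and an 18 mm stem, about 90 g, standing loose in the row with the studs, at any place of the row, at least 65 mm from the nearest stud, centre to centre; tips easily. Must be left standing. Origin: centre of its underside.
- punch_block: wooden block 120 mm (its x) by 50 mm (its y) and 45 mm high with steel punches standing up in it to 93 mm above the bench; loose bystander to the robot's left. Origin: centre of its underside.
- mallet: mallet lying on the bench, loose bystander to the robot's right: yellow head 52 mm in diameter and 90 mm long along its y, centred at x = +110 mm; wooden handle 24 mm thick along its x from there to x = -152 mm. Origin: at bench level under the handle.
- jar: amber jar with black lid, 48 mm in diameter and 60 mm high, loose bystander to the right of the pen. Origin: centre of its underside.
Things that resemble listed ones, but are neither listed nor needed, are in the scene too. What is shaped like the stud2 but purple or white is not meant. What is shaped like the stud1 but turquoise is not meant.

How it is judged:
At the end, for the whole second after the job is handed in: All three studs lie flat (within 0.15 rad) and at rest on the bench inside the pen, their centres at least 13 mm past the line of its open side and between its fences; the die stands within 10 mm of where it was, the punch block, mallet and jar within 15 mm (x of stud1 in the frame of pen between -0.037 and 0.045 m and y of stud1 in the frame of pen between -0.09 and 0.09 m and angle between each of stud1, stud2, stud3, die's own z axis and vertical below 0.15 rad and height (world z) of each of stud1, stud2, stud3 below 0.005 m and linear speed of each of stud1, stud2, stud3 below 0.02 m/s and x of stud2 in the frame of pen between -0.037 and 0.045 m and y of stud2 in the frame of pen between -0.09 and 0.09 m and x of stud3 in the frame of pen between -0.037 and 0.045 m and y of stud3 in the frame of pen between -0.09 and 0.09 m and distance of die from where it was at the start of the episode below 0.01 m and distance of each of punch_block, mallet, jar from where it was at the start of the episode below 0.015 m); the robot touches nothing.
It fails at once if a stud is lifted off the bench (by more than 10 mm) (height (world z) of any of stud1, stud2, stud3 above 0.01 m).
It fails at once if the die is moved by more than 10 mm or tipped (distance of die from where it was at the start of the episode above 0.01 m or angle between die's own z axis and vertical above 0.3 rad).
It fails at once if the punch block, mallet or jar is moved by more than 15 mm (distance of any of punch_block, mallet, jar from where it was at the start of the episode above 0.015 m).
It also fails if it takes over 72 s, if anything falls off the work surface, if the arm or the gripper's body presses on something with over 40 N, if the wrist force passes 120 N, or if a joint passes its speed limit or range.

## Working session

There is one attempt and no reset: what is moved stays moved. The work goes in short steps, Python scripts to look and compute and a tool call to move; the robot and the scene stay as the last step left them, time stands still between calls to the robot, and variables do not carry over. Pictures are saved under pics/ and viewed, about 8 in all and at most 12, crops included, and the job is handed in when it is done.

Besides the shell and the picture viewer there is one more tool, called after "Call:" as name(argument=value, ...) on one line, values as JSON. send_rows: Moves the arm, as the interface text tells. Its arguments: {"type":"object","properties":{"series":{"type":"array"},"newtons":{"type":"number"}},"required":["series"]}

```bash
mkdir -p pics; cat > h.py <<'E'
from workcell import *
import numpy as np, cv2
from scipy.spatial.transform import Rotation as R
def cam(name):
    c=camera_info(name); a=np.array(c["attitude"],float)
    Rm=a if a.shape==(3,3) else R.from_quat(a[[1,2,3,0]]).as_matrix()
    return np.array(c["K"]),Rm,np.array(c["xyz"])
def px2w(name,uv,z=0.):
    K,Rm,t=cam(name); uv=np.atleast_2d(uv).astype(float)
    d=(Rm@np.linalg.inv(K)@np.c_[uv,np.ones(len(uv))].T).T
    return t+d*((z-t[2])/d[:,2])[:,None]
E
python3 - <<'E'
from h import *
print(get_state()); print(camera_info("top"))
for n in ["top","scene"]:
    cv2.imwrite(f"pics/{n}0.png",read_camera(n))
for l,z in [("stud1",.010),("die",.03),("pen",.026),("punch_block",.045),("mallet",.03),("jar",.06)]:
    for r in silhouettes("top",l):
        v,u=np.nonzero(r["pixels"]); 
        print(l,round(r["p"],2),r["box"],px2w("top",[u.mean(),v.mean()],z)[0].round(4))
E
```

```text
{'clock': 0.0, 'joint_pos': array([9.74403882e-01, 3.13990716e-01, 4.50033517e-02, 1.30358832e+00,
       2.52612696e-05, 1.43117183e+00]), 'qvel': array([ 9.04884594e-05, -2.70380231e-04, -1.81717471e-03, -1.44155703e-03,
        4.96027854e-04,  9.18448515e-04]), 'tau': array([ 7.65991517e-04, -4.80622315e+01,  2.98538464e+01,  1.92866806e-02,
       -2.32487173e-04, -4.13454632e-05]), 'tcp_pos': array([0.25333843, 0.51563365, 0.23042434]), 'orientation': array([-3.31854722e-04,  2.26403680e-01,  9.74033152e-01, -8.25568897e-04]), 'wrist_force': array([ 0.63436448, -0.92670153,  0.62893097]), 'ft_torque': array([0.04806116, 0.03225588, 0.04353524]), 'finger_gap': 0.08552157271713658}
{'K': array([[383.61291597,   0.        , 250.15206609],
       [  0.        , 383.61291597, 189.9872697 ],
       [  0.        ,   0.        ,   1.        ]]), 'xyz': array([ 0.43837301, -0.0120986 ,  0.95231347]), 'attitude': array([-0.03201769,  0.71468108, -0.69786615,  0.03447679])}
stud1 0.56 [216.1, 206.6, 8.5, 10.5] [0.4713 0.0573 0.01  ]
stud1 0.48 [280.1, 232.4, 10.1, 12.0] [ 0.4121 -0.1008  0.01  ]
stud1 0.46 [313.5, 213.0, 7.3, 10.6] [ 0.4662 -0.1756  0.01  ]
die 0.51 [163.0, 210.8, 10.7, 11.9] [0.4576 0.1768 0.03  ]
pen 0.58 [208.6, 116.4, 83.6, 57.1] [ 0.6399 -0.0112  0.026 ]
punch_block 0.58 [67.9, 172.6, 34.8, 52.8] [0.4981 0.3724 0.045 ]
mallet 0.87 [387.2, 147.0, 45.8, 120.4] [ 0.538  -0.4051  0.03  ]
mallet 0.65 [309.0, 213.4, 11.3, 10.3] [ 0.4653 -0.1719  0.03  ]
mallet 0.6 [215.9, 203.6, 7.9, 17.3] [0.4712 0.0563 0.03  ]
jar 0.89 [344.4, 129.2, 25.3, 23.9] [ 0.6498 -0.266   0.06  ]
```

```bash
python3 - <<'E'
import cv2
a=cv2.imread("pics/top0.png")[100:280,130:390]
cv2.imwrite("pics/c0.png",cv2.resize(a,None,fx=3,fy=3,interpolation=cv2.INTER_CUBIC))
E
```

```text
(no output)
```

View pics/c0.png

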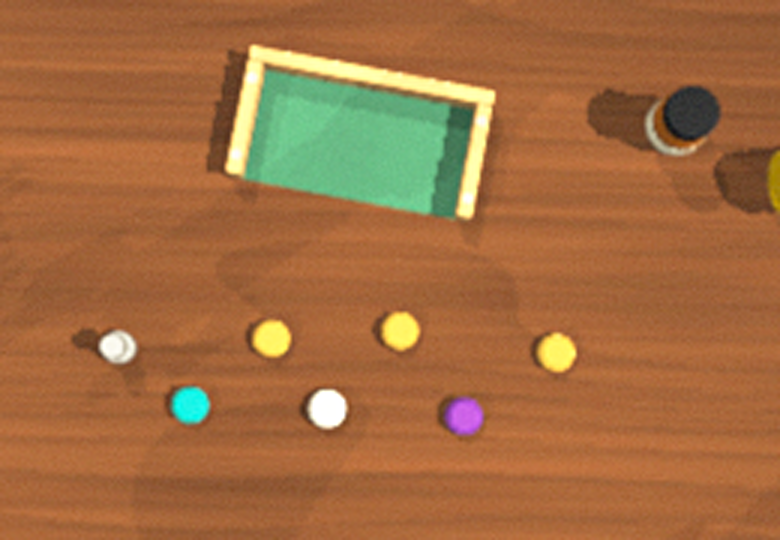

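View pics/scene0.png

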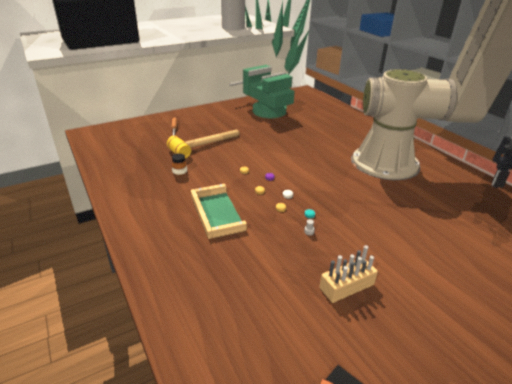

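The crop shows three yellow brass studs at (272,338), (400,330) and (556,352). The die is at (118,346), and the turquoise, white and purple look-alikes are nearer the robot. The pen's open side faces the robot and is slightly turned. The scene view agrees with this.

```bash
cat > m.py <<'E'
from h import *
def studs():
    im=read_camera("top"); hsv=cv2.cvtColor(im,cv2.COLOR_BGR2HSV)
    def blobs(lo,hi,z):
        m=cv2.inRange(hsv,lo,hi); n,_,s,c=cv2.connectedComponentsWithStats(m)
        return [(int(s[i,4]),px2w("top",c[i],z)[0][:2].round(4)) for i in range(1,n) if s[i,4]>50]
    return im,hsv,blobs
def pen(hsv):
    m=cv2.inRange(hsv,(60,60,40),(85,255,255)); m[:100]=0;m[185:]=0;m[:,:200]=0;m[:,300:]=0
    m=cv2.morphologyEx(m,cv2.MORPH_OPEN,np.ones((3,3)))
    c=max(cv2.findContours(m,0,2)[0],key=cv2.contourArea)
    return cv2.boxPoints(cv2.minAreaRect(c)),m
if __name__=="__main__":
    im,hsv,b=studs()
    print("yellow",b((20,120,120),(35,255,255),.008))
    print("turq",b((86,150,120),(98,255,255),.008)); print("purp",b((125,80,80),(155,255,255),.008)); print("white",b((0,0,200),(180,60,255),.01))
    bx,m=pen(hsv); print(bx, px2w("top",bx,0).round(4))
    f=np.array([[236,172],[466,217],[256,50],[492,96]])/3+[130,100]-1/3
    print("fence corners", px2w("top",f,.026).round(4))
E
python3 m.py
```

```text
yellow [(135, array([ 0.6212, -0.4524])), (453, array([ 0.6153, -0.4138])), (270, array([ 0.6104, -0.3685])), (232, array([0.4983, 0.3622])), (110, array([ 0.4793, -0.0475])), (111, array([0.4704, 0.0575])), (115, array([ 0.4646, -0.1758]))]
turq [(97, array([0.4152, 0.1226]))]
purp [(123, array([ 0.4108, -0.1001]))]
white [(87, array([0.4607, 0.1832])), (121, array([0.4149, 0.0112])), (347, array([ 0.0916, -0.0199]))]
[[211.26443 158.88786]
 [218.01761 123.19253]
 [287.0599  136.2546 ]
 [280.30673 171.94992]] [[ 0.6043  0.0851  0.    ]
 [ 0.6963  0.0711  0.    ]
 [ 0.6669 -0.1044  0.    ]
 [ 0.5755 -0.0888  0.    ]]
fence corners [[ 0.6043  0.0898  0.026 ]
 [ 0.5719 -0.0982  0.026 ]
 [ 0.7063  0.0768  0.026 ]
 [ 0.6726 -0.118   0.026 ]]
```

```bash
cat > p.py <<'E'
from h import *
import sys
# args: x,y,z,headingdeg,rows  ... ; prints rows relative to the measured pose, tool kept vertical
def plan(wps,op):
    s=get_state(); p0=np.array(s["tcp_pos"]); q=np.array(s["orientation"]); R0=R.from_quat(q[[1,2,3,0]])
    h0=np.degrees(np.arctan2(*(-R0.as_matrix()[[1,0],0])))
    print("now",p0.round(4),"h",round(h0,1),"F",s["wrist_force"].round(1),"t",s["clock"],"gap",round(s["finger_gap"],4))
    a=np.r_[p0,h0]
    for w in wps:
        b=np.array(w[:4]);n=int(w[4])
        for k in range(1,n+1):
            c=a+(b-a)*k/n
            T=R.from_euler("z",180+c[3],degrees=True)*R.from_euler("x",180,degrees=True)
            # tool x=-u, z down
            d=R0.inv().apply(c[:3]-p0)*100; r=np.degrees((R0.inv()*T).as_rotvec())
            print(",".join(f"{v:.1f}" for v in np.r_[d,r])+f",{op}")
        a=b
if __name__=="__main__":
    op=sys.argv[1]; plan([list(map(float,w.split(","))) for w in sys.argv[2:]],op)
E
python3 p.py 0.26 0.4247,0.0623,0.15,-6,1
```

```text
now [0.2536 0.516  0.2312] h -26.2 F [0.1 0.2 0.3] t 0.45 gap 0.0849
-35.4,-33.2,8.1,-0.0,-0.0,-20.2,0.26
```

Call:
send_rows(series=[-35.4,-33.2,6,0,0,-20.2,0.26,-35.4,-33.2,6,0,0,-20.2,0.26,-35.4,-33.2,6,0,0,-20.2,0.26,-35.4,-33.2,6,0,0,-20.2,0.26,-35.4,-33.2,6,0,0,-20.2,0.26,-35.4,-33.2,6,0,0,-20.2,0.26,-35.4,-33.2,6,0,0,-20.2,0.26,-35.4,-33.2,6,0,0,-20.2,0.26,-35.4,-33.2,6,0,0,-20.2,0.26,-35.4,-33.2,6,0,0,-20.2,0.26])

```text
clock: 1.28
tcp_pos: [0.3988, 0.1304, 0.1808]
orientation: [0.001, 0.052, 0.999, 0.0]
wrist_force: [1.1, 1.4, 0.3]
finger_gap: 0.022
```

```bash
python3 p.py 0.26 0.4247,0.0623,0.05,-6,1
```

```text
now [0.3988 0.1304 0.1808] h -6.0 F [1.1 1.4 0.3] t 1.2833 gap 0.022
-3.3,-6.5,13.1,0.0,0.1,0.0,0.26
```

Call:
send_rows(series=[-1,-2,5,0,0,0,0.26,-2,-4,8,0,0,0,0.26,-2,-4,8,0,0,0,0.26,-2,-4,8,0,0,0,0.26,-2,-4,8,0,0,0,0.26,-2,-4,8,0,0,0,0.26])

```text
clock: 1.78
tcp_pos: [0.415, 0.0913, 0.1021]
orientation: [0.001, 0.052, 0.999, 0.0]
wrist_force: [-0.8, 0.6, 0.1]
finger_gap: 0.0222
```

```bash
python3 p.py 0.26 0.4247,0.0623,0.03,-6,1; python3 - <<'E'
from h import *
im=read_camera("wrist"); cv2.imwrite("pics/w1.png",im)
E
```

```text
now [0.415  0.0913 0.1021] h -5.9 F [-0.8  0.6  0.1] t 1.7833 gap 0.0222
-1.2,-2.8,7.2,0.0,0.1,0.1,0.26
```

View pics/w1.png

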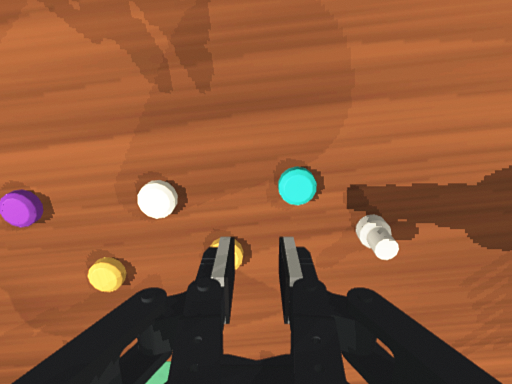

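The wrist view shows the tool above and just left of stud A at (230,255). The white look-alike is at (157,200), turquoise at (298,187) and the die at (375,240). The positions match the top view. I'll descend behind stud A.

Call:
send_rows(series=[-1.2,-2.8,2,0,0,0,0.26,-1.2,-2.8,5,0,0,0,0.26,-1.2,-2.8,7.5,0,0,0,0.26,-1.2,-2.8,8.5,0,0,0,0.26,-1.2,-2.8,9.2,0,0,0,0.26,-1.2,-2.8,9.7,0,0,0,0.26,-1.2,-2.8,9.9,0,0,0,0.26,-1.2,-2.8,9.9,0,0,0,0.26])

```text
clock: 2.5
tcp_pos: [0.424, 0.0617, 0.0022]
orientation: [0.001, 0.052, 0.999, 0.0]
wrist_force: [-0.1, -0.3, 0.2]
finger_gap: 0.0222
```

```bash
python3 p.py 0.26 0.4495,0.0597,0.003,-6,3 0.60,0.0437,0.003,-6,8 0.6405,0.0395,0.003,-6,4
```

```text
now [0.424  0.0617 0.0022] h -5.9 F [-0.1 -0.3  0.2] t 2.5 gap 0.0222
-0.9,0.0,-0.0,0.0,0.1,0.0,0.26
-1.7,0.0,-0.0,0.0,0.1,0.1,0.26
-2.6,0.1,-0.1,0.0,0.1,0.1,0.26
-4.5,0.1,-0.1,0.0,0.1,0.1,0.26
-6.3,0.1,-0.1,0.0,0.1,0.1,0.26
-8.2,0.0,-0.1,0.0,0.1,0.1,0.26
-10.1,0.0,-0.1,0.0,0.1,0.1,0.26
-12.0,0.0,-0.1,0.0,0.1,0.1,0.26
-13.9,0.0,-0.1,0.0,0.1,0.1,0.26
-15.8,0.0,-0.1,0.0,0.1,0.1,0.26
-17.7,0.0,-0.1,0.0,0.1,0.1,0.26
-18.7,0.0,-0.1,0.0,0.1,0.1,0.26
-19.7,0.0,-0.0,0.0,0.1,0.1,0.26
-20.7,0.0,-0.0,0.0,0.1,0.1,0.26
-21.8,0.0,-0.0,0.0,0.1,0.1,0.26
```

Call:
send_rows(series=[-1,0,0,0,0,0,0.26,-2,0,0,0,0,0,0.26,-3,0,0,0,0,0,0.26,-4,0,0,0,0,0,0.26,-5,0,0,0,0,0,0.26,-6,0,0,0,0,0,0.26,-6,0,0,0,0,0,0.26])

```text
clock: 3.08
tcp_pos: [0.4861, 0.0545, 0.0019]
orientation: [0.001, 0.052, 0.999, -0.0]
wrist_force: [0.0, 0.2, -1.0]
finger_gap: 0.0219
```

```bash
python3 - <<'E'
from h import *
im=read_camera("wrist"); cv2.imwrite("pics/w2.png",im); print(get_state()["wrist_force"],get_state()["tcp_pos"])
E
```

```text
[-0.2642608   0.98668976  0.02880418] [0.48467813 0.05473478 0.00161772]
```

View pics/w2.png

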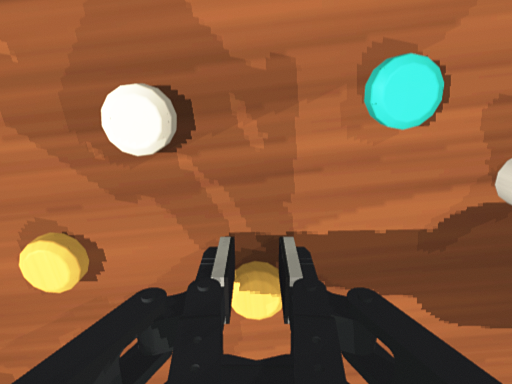

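Stud A at (257,290) sits centred in the cradle of the two fingers. I'll keep pushing.

Call:
send_rows(series=[-1.5,0,0,0,0,0,0.26,-3.3,0,0,0,0,0,0.26,-5.2,0,0,0,0,0,0.26,-7.1,0,0,0,0,0,0.26,-9,0,0,0,0,0,0.26,-10.8,0,0,0,0,0,0.26,-12.5,0,0,0,0,0,0.26,-14,0,0,0,0,0,0.26,-15,0,0,0,0,0,0.26,-15.6,0,0,0,0,0,0.26])

```text
clock: 3.97
tcp_pos: [0.6388, 0.0386, 0.0012]
orientation: [-0.0, 0.052, 0.999, 0.0]
wrist_force: [-0.6, 0.7, 0.1]
finger_gap: 0.022
```

Call:
send_rows(series=[0,0,0,0,0,0,0.26,1.5,0,0,0,0,0,0.26,4,0,0,0,0,0,0.26,4,0,-3,0,0,0,0.26,4,0,-7,0,0,0,0.26,6,0,-9,0,0,0,0.26,10,0,-9,0,0,0,0.26,13,0,-9,0,0,0,0.26,16,0,-9,0,0,0,0.26,16,0,-9,0,0,0,0.26])

```text
clock: 4.8
tcp_pos: [0.47, 0.0565, 0.0904]
orientation: [-0.004, 0.052, 0.999, 0.0]
wrist_force: [-0.8, 0.6, -0.8]
finger_gap: 0.0224
```

```bash
python3 m.py | grep -E "yellow|white"; python3 p.py 0.26 0.434,-0.0565,0.09,11.3,1
```

```text
yellow [(113, array([0.6593, 0.0357])), (126, array([ 0.6217, -0.4527])), (598, array([ 0.5773, -0.4158])), (273, array([ 0.6104, -0.3682])), (137, array([0.4659, 0.3854])), (101, array([ 0.4794, -0.0472])), (113, array([ 0.4647, -0.1751]))]
white [(1228, array([0.486 , 0.2606])), (8535, array([0.2742, 0.1652])), (1094, array([0.4786, 0.071 ])), (114, array([0.4148, 0.0104])), (248, array([ 0.0918, -0.0194]))]
now [0.474  0.0561 0.0911] h -5.9 F [-0.2 -0.6  0.2] t 4.85 gap 0.0219
2.8,-11.6,0.1,0.0,-0.2,-17.2,0.26
```

Call:
send_rows(series=[2.8,-11.7,0,0,0,-18.4,0.26,2.8,-11.7,0,0,0,-18.4,0.26,2.8,-11.7,0,0,0,-18.4,0.26,2.8,-11.7,0,0,0,-18.4,0.26,2.8,-11.7,2,0,0,-18.4,0.26,2.8,-11.7,5,0,0,-18.4,0.26,2.8,-11.7,6.5,0,0,-18.4,0.26])

```text
clock: 5.43
tcp_pos: [0.4388, -0.0587, 0.0249]
orientation: [0.0, -0.107, 0.994, 0.0]
wrist_force: [-1.1, 0.1, -0.0]
finger_gap: 0.0221
```

```bash
python3 p.py 0.26 0.4344,-0.0575,0.003,12.5,1  0.6311,-0.0138,0.003,12.5,1
```

```text
now [ 0.4388 -0.0587  0.0249] h 12.3 F [-1.1  0.1 -0. ] t 5.4333 gap 0.0221
0.4,0.2,2.2,0.0,0.0,-0.2,0.26
-19.7,0.3,2.2,0.0,0.0,-0.2,0.26
```

Call:
send_rows(series=[0.4,0.2,1.2,0,0,0,0.26,0.4,0.2,2.2,0,0,0,0.26,0.4,0.2,2.2,0,0,0,0.26,-0.6,0.2,2.2,0,0,0,0.26,-1.6,0.2,2.2,0,0,0,0.26,-2.6,0.2,2.2,0,0,0,0.26,-4,0.2,2.2,0,0,0,0.26,-5.5,0.2,2.2,0,0,0,0.26,-7.2,0.2,2.2,0,0,0,0.26,-9,0.2,2.2,0,0,0,0.26])

```text
clock: 6.27
tcp_pos: [0.5288, -0.0364, 0.0055]
orientation: [0.001, -0.108, 0.994, -0.0]
wrist_force: [0.2, 0.0, 0.2]
finger_gap: 0.0222
```

```bash
python3 p.py 0.26 0.6311,-0.0138,0.003,12.5,1
```

```text
now [ 0.5288 -0.0364  0.0055] h 12.4 F [0.2 0.  0.2] t 6.2667 gap 0.0222
-10.5,-0.0,0.3,-0.0,0.1,-0.1,0.26
```

Call:
send_rows(series=[-1.5,0,0.3,0,0,0,0.26,-3.2,0,0.3,0,0,0,0.26,-5,0,0.3,0,0,0,0.26,-6.8,0,0.3,0,0,0,0.26,-8.4,0,0.3,0,0,0,0.26,-9.6,0,0.3,0,0,0,0.26,-10.3,0,0.3,0,0,0,0.26,-10.5,0,0.3,0,0,0,0.26])

```text
clock: 6.93
tcp_pos: [0.6314, -0.0136, 0.0021]
orientation: [0.001, -0.109, 0.994, -0.0]
wrist_force: [-0.2, -0.8, -0.0]
finger_gap: 0.0222
```

Call:
send_rows(series=[0,0,0,0,0,0,0.26,1.5,0,0,0,0,0,0.26,4,0,0,0,0,0,0.26,4,0,-3,0,0,0,0.26,4,0,-7,0,0,0,0.26,6,0,-9,0,0,0,0.26,10,0,-9,0,0,0,0.26,13,0,-9,0,0,0,0.26,16,0,-9,0,0,0,0.26,16,0,-9,0,0,0,0.26])

```text
clock: 7.77
tcp_pos: [0.4651, -0.048, 0.0908]
orientation: [-0.003, -0.107, 0.994, 0.001]
wrist_force: [-0.8, 0.1, -0.9]
finger_gap: 0.0225
```

```bash
python3 m.py | grep -E "yellow|white"; python3 p.py 0.26 0.437,-0.2125,0.09,53,1
```

```text
yellow [(114, array([0.6591, 0.0358])), (115, array([ 0.6507, -0.0097])), (126, array([ 0.6216, -0.4528])), (581, array([ 0.5786, -0.4157])), (271, array([ 0.6105, -0.3683]))]
white [(1331, array([ 0.4995, -0.0057])), (13469, array([ 0.2877, -0.0852])), (67, array([0.4606, 0.1841]))]
now [ 0.4686 -0.0483  0.0915] h 12.3 F [0.7 0.1 0.3] t 7.8167 gap 0.0222
6.6,-15.4,0.1,0.1,-0.1,-40.7,0.26
```

Call:
send_rows(series=[3,-7.5,0,0,0,-20,0.26,6.3,-15.7,0,0,0,-46,0.26,6.3,-15.7,0,0,0,-46,0.26,6.3,-15.7,0,0,0,-46,0.26,6.3,-15.7,0,0,0,-46,0.26,6.3,-15.7,0,0,0,-46,0.26,6.3,-15.7,0,0,0,-46,0.26,6.3,-15.7,3,0,0,-46,0.26,6.3,-15.7,6,0,0,-46,0.26,6.3,-15.7,6,0,0,-46,0.26])

```text
clock: 8.65
tcp_pos: [0.4425, -0.2137, 0.0275]
orientation: [-0.001, -0.488, 0.873, 0.003]
wrist_force: [-0.6, 1.3, 0.0]
finger_gap: 0.0221
```

```bash
python3 p.py 0.26 0.4405,-0.2146,0.003,58.4,1  0.534,-0.0629,0.003,58.4,1
```

```text
now [ 0.4425 -0.2137  0.0275] h 58.4 F [-0.6  1.3  0. ] t 8.65 gap 0.0221
0.2,0.1,2.4,0.4,0.0,0.0,0.26
-17.6,0.1,2.5,0.4,0.0,0.0,0.26
```

Call:
send_rows(series=[0.2,0.1,1.5,0,0,0,0.26,0.2,0.1,2.5,0,0,0,0.26,0.2,0.1,2.5,0,0,0,0.26,-1,0.1,2.5,0,0,0,0.26,-2.3,0.1,2.5,0,0,0,0.26,-3.6,0.1,2.5,0,0,0,0.26,-5,0.1,2.5,0,0,0,0.26,-6.5,0.1,2.5,0,0,0,0.26,-8,0.1,2.5,0,0,0,0.26,-9.5,0.1,2.5,0,0,0,0.26])

```text
clock: 9.48
tcp_pos: [0.4954, -0.1329, 0.0081]
orientation: [0.001, -0.488, 0.873, -0.001]
wrist_force: [-0.5, -0.6, -0.1]
finger_gap: 0.0222
```

Call:
send_rows(series=[-1.5,0,0,0,0,0,0.26,-3,0,0,0,0,0,0.26,-4.5,0,0,0,0,0,0.26,-6,0,0,0,0,0,0.26,-7,0,0,0,0,0,0.26,-7.8,0,0,0,0,0,0.26,-8,0,0,0,0,0,0.26])

```text
clock: 10.07
tcp_pos: [0.5369, -0.065, 0.0076]
orientation: [0.0, -0.489, 0.872, -0.001]
wrist_force: [-1.1, -2.4, 3.6]
finger_gap: 0.0222
```

```bash
python3 - <<'E'
from p import *
s=get_state(); p=s["tcp_pos"]; h=58.4
W=p[:2]+.0215*np.array([np.cos(np.radians(h)),np.sin(np.radians(h))]); print("W",W)
plan([(*(W-.0215*np.array([np.cos(np.radians(a)),np.sin(np.radians(a))])),.003,a,1) for a in np.arange(52,-11,-6.2)],"0.26")
cv2.imwrite("pics/w3.png",read_camera("wrist"))
E
```

```text
W [ 0.5481322  -0.04669925]
now [ 0.5369 -0.065   0.0076] h 58.5 F [-1.1 -2.4  3.6] t 10.0667 gap 0.0222
-0.0,0.2,0.5,-0.1,-0.0,6.5,0.26
-0.1,0.5,0.5,-0.1,0.0,12.7,0.26
-0.1,0.7,0.5,-0.1,0.0,18.9,0.26
-0.2,0.9,0.5,-0.1,0.0,25.1,0.26
-0.3,1.1,0.5,-0.1,0.0,31.3,0.26
-0.4,1.3,0.5,-0.1,0.0,37.5,0.26
-0.6,1.5,0.5,-0.1,0.0,43.7,0.26
-0.8,1.6,0.5,-0.1,0.0,49.9,0.26
-1.0,1.8,0.5,-0.1,0.0,56.1,0.26
-1.2,1.9,0.5,-0.1,0.1,62.3,0.26
-1.4,2.0,0.5,-0.1,0.1,68.5,0.26
```

View pics/w3.png

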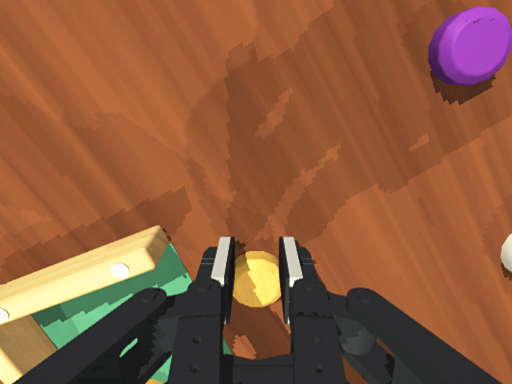

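Stud C is in the cradle at (257,280), but the tool rode up to z≈7.6 mm, at the height of the bevel. I'll back off, lift and re-approach on the new heading at a lower height.

Call:
send_rows(series=[1,0,0,0,0,0,0.26,3,0,0,0,0,0,0.26,4,0,0,0,0,0,0.26,4,0,-4,0,0,0,0.26,7,0,-7,0,0,0,0.26,10,0,-7,0,0,0,0.26,10,0,-7,0,0,0,0.26])

```text
clock: 10.7
tcp_pos: [0.4823, -0.1555, 0.0785]
orientation: [0.0, -0.486, 0.874, -0.002]
wrist_force: [-0.7, -0.6, -0.9]
finger_gap: 0.0222
```

```bash
python3 m.py | grep -E "yellow|purp"; python3 - <<'E'
from h import *
im=read_camera("wrist"); m=cv2.inRange(cv2.cvtColor(im,cv2.COLOR_BGR2HSV),(20,120,120),(35,255,255))
n,_,s,c=cv2.connectedComponentsWithStats(m)
for i in range(1,n):
    if s[i,4]>100: print(s[i],px2w("wrist",c[i],.008)[0])
E
python3 p.py 0.26 0.4926,-0.0352,0.07,-11,1
```

```text
yellow [(114, array([0.6592, 0.0358])), (112, array([ 0.6508, -0.0099])), (125, array([ 0.6218, -0.4528])), (371, array([ 0.6207, -0.4159])), (77, array([ 0.6273, -0.3717])), (98, array([ 0.545 , -0.0496]))]
purp [(122, array([ 0.4108, -0.1002]))]
[240 321  35  32 599] [ 0.54481602 -0.0477283   0.008     ]
now [ 0.4823 -0.1523  0.0767] h 58.2 F [-0.1 -0.6 -0.6] t 10.8 gap 0.022
-10.5,5.3,0.7,0.0,0.0,69.2,0.26
```

```bash
python3 p.py 0.26 0.4973,-0.0425,0.07,-7.4,1
```

```text
now [ 0.4823 -0.1523  0.0767] h 58.2 F [-0.1 -0.6 -0.6] t 10.8 gap 0.022
-10.1,4.5,0.7,0.0,0.0,65.6,0.26
```

Call:
send_rows(series=[-10.1,4.5,0.5,0,0,65.6,0.26,-10.1,4.5,0.5,0,0,65.6,0.26,-10.1,4.5,0.5,0,0,65.6,0.26,-10.1,4.5,0.5,0,0,65.6,0.26,-10.1,4.5,0.5,0,0,65.6,0.26,-10.1,4.5,0.5,0,0,65.6,0.26,-10.1,4.5,0.5,0,0,65.6,0.26,-10.1,4.5,0.5,0,0,65.6,0.26,-10.1,4.5,0.5,0,0,65.6,0.26,-10.1,4.5,0.5,0,0,65.6,0.26])

```text
clock: 11.63
tcp_pos: [0.497, -0.0404, 0.0705]
orientation: [-0.001, 0.065, 0.998, 0.001]
wrist_force: [-0.1, 0.0, -0.6]
finger_gap: 0.0227
```

Call:
send_rows(series=[0,0,0,0,0,0,0.26,0,0,2,0,0,0,0.26,0,0,4,0,0,0,0.26,0,0,5,0,0,0,0.26,0,0,5,0,0,0,0.26])

```text
clock: 12.05
tcp_pos: [0.4953, -0.0405, 0.0189]
orientation: [-0.003, 0.062, 0.998, 0.001]
wrist_force: [-1.4, -0.0, -0.1]
finger_gap: 0.0224
```

```bash
python3 p.py 0.26 0.4973,-0.0425,0.002,-7.4,1 0.6222,-0.0588,0.002,-7.4,1
```

```text
now [ 0.4953 -0.0405  0.0189] h -7.1 F [-1.4 -0.  -0.1] t 12.05 gap 0.0224
-0.2,-0.2,1.7,0.1,-0.3,0.3,0.26
-12.8,-0.3,1.6,0.1,-0.3,0.3,0.26
```

Call:
send_rows(series=[0,-0.2,1,0,0,0,0.26,0,-0.2,1.7,0,0,0,0.26,0,-0.2,1.7,0,0,0,0.26,0,-0.2,1.7,0,0,0,0.26])

```text
clock: 12.38
tcp_pos: [0.4975, -0.0434, 0.0045]
orientation: [-0.0, 0.063, 0.998, 0.0]
wrist_force: [0.5, 0.2, 0.2]
finger_gap: 0.0222
```

```bash
python3 p.py 0.26 0.6222,-0.0588,0.002,-7.4,1
```

```text
now [ 0.4975 -0.0434  0.0045] h -7.2 F [0.5 0.2 0.2] t 12.3833 gap 0.0222
-12.6,0.0,0.2,0.0,-0.0,0.2,0.26
```

Call:
send_rows(series=[0,0,0.3,0,0,0,0.26,-1.3,0,0.3,0,0,0,0.26,-2.6,0,0.3,0,0,0,0.26,-4.2,0,0.3,0,0,0,0.26,-6,0,0.3,0,0,0,0.26,-7.8,0,0.3,0,0,0,0.26,-9.5,0,0.3,0,0,0,0.26,-11,0,0.3,0,0,0,0.26,-12,0,0.3,0,0,0,0.26,-12.6,0,0.3,0,0,0,0.26])

```text
clock: 13.22
tcp_pos: [0.6243, -0.0594, 0.002]
orientation: [0.001, 0.063, 0.998, -0.0]
wrist_force: [-1.3, -0.7, 0.2]
finger_gap: 0.022
```

Call:
send_rows(series=[0,0,0,0,0,0,0.26,1.5,0,0,0,0,0,0.26,4,0,0,0,0,0,0.26,4,0,-3,0,0,0,0.26,4,0,-7,0,0,0,0.26,6,0,-12,0,0,0,0.26,10,0,-15,0,0,0,0.26,14,0,-18,0,0,0,0.26,18,0,-18,0,0,0,0.26,18,0,-18,0,0,0,0.26])

```text
clock: 14.05
tcp_pos: [0.4404, -0.0358, 0.1836]
orientation: [0.0, 0.062, 0.998, -0.0]
wrist_force: [-0.3, 0.1, -0.3]
finger_gap: 0.0222
```

```bash
python3 - <<'E'
from m import *
im,hsv,b=studs(); K,_,t=cam("top")
c=np.array([.6393,-.0102]);x=np.array([.987,-.163]);y=np.array([.163,.987])
for a,w in b((20,120,120),(35,255,255),.008):
    print(a,w,"pen",((w-c)@x).round(4),((w-c)@y).round(4))
print(get_state()["tcp_pos"])
for l,z in [("die",.03),("punch_block",.045),("mallet",.03),("jar",.06)]:
    for r in silhouettes("top",l)[:2]:
        v,u=np.nonzero(r["pixels"]); print(l,round(r["p"],2),r["box"],px2w("top",[u.mean(),v.mean()],z)[0].round(4))
cv2.imwrite("pics/c1.png",cv2.resize(im[100:280,130:390],None,fx=3,fy=3,interpolation=cv2.INTER_CUBIC))
E
```

```text
111 [0.6593 0.0358] pen 0.0122 0.0487
111 [ 0.6508 -0.0099] pen 0.0113 0.0022
114 [ 0.6453 -0.0623] pen 0.0144 -0.0504
127 [ 0.6216 -0.4528] pen 0.0547 -0.4397
591 [ 0.5769 -0.4161] pen 0.0046 -0.4108
268 [ 0.6102 -0.3684] pen 0.0297 -0.3583
83 [0.4576 0.3813] pen -0.2432 0.3568
[ 0.43761594 -0.03509487  0.18368098]
die 0.67 [162.6, 211.8, 12.4, 6.4] [0.4619 0.1778 0.03  ]
die 0.62 [244.5, 136.1, 7.5, 10.7] [ 0.6463 -0.0091  0.03  ]
punch_block 0.84 [70.0, 175.1, 33.1, 46.5] [0.4976 0.3723 0.045 ]
punch_block 0.45 [383.8, 147.6, 46.7, 117.9] [ 0.5351 -0.3986  0.045 ]
mallet 0.82 [387.2, 147.2, 44.8, 118.8] [ 0.5346 -0.4044  0.03  ]
jar 0.86 [345.0, 132.4, 24.3, 19.9] [ 0.6501 -0.2656  0.06  ]
```

View pics/c1.png

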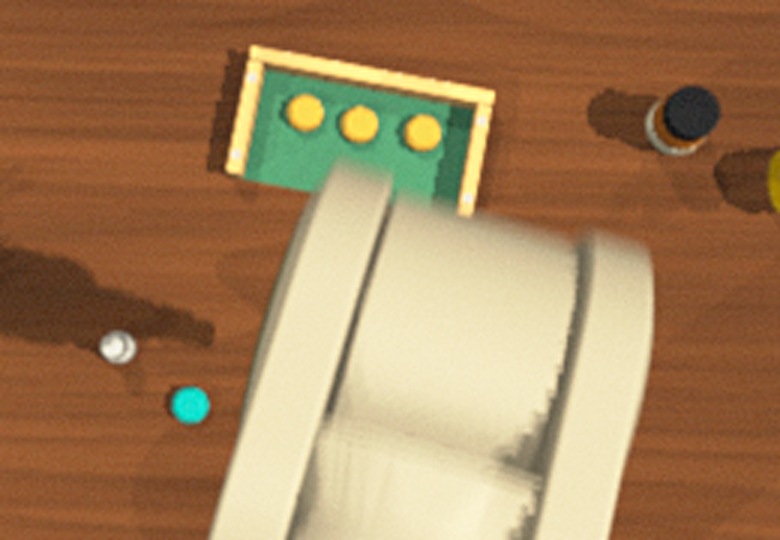

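The view shows all three studs inside the pen at (304,112), (359,123) and (421,132). The die is unmoved at (118,346), and the jar is unmoved too.

```bash
python3 -c "
from workcell import *
print(hand_in())"
```

```text
the job is handed in; nothing more can be done
None
```

I swept all three brass studs into the pen with the fingers set about 22 mm apart, and handed the job in at about 14 s on the robot's clock.

**Studs:** The last check put them at pen x of +11 to +14 mm and y of +49, +2 and −50 mm, well inside the limits. The pen pose was measured from the camera images.

**Other things:** The die, punch block, mallet and jar all measured within about 5 mm of where they were, which is network scatter. The purple look-alike measured unmoved. So did the white one after the first push; the arm hid it in later views. The turquoise one looked unmoved in the last picture.

**Retry:** On the first push of the third stud the tool rode too high, about 8 mm, with a contact force of about 4 N. I backed off and pushed it again lower, and it ended flat in the pen.

**Not checked:** I judged that the studs lie flat from the top view only. The networks also labelled the middle stud as a second "die" and the mallet as a weaker "punch_block". The pictures showed the first was wrong, and the second matches the mallet's measured place.

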